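Run out the sorting board over the weighing tub and hold it

TASK

Get the seized scales ready for weighing: on the weighing machine press the green key (on) and after it the blue key (tare), leaving the other two keys alone. Then slide the white sorting board along the steel riser, out over the tub, until its red line lies square along the riser's edge and its lip is over the middle of the tub, without spilling a scale, lifting the board off the riser or disturbing the tub and the things lying about. Past its balance point the board tips unless held, so finish while holding it: keep it flat and still at the line, clear of the tub, and do not let go.

Things in the scene. Friction and masses are not known exactly. Their poses are not given: they have to be found in the camera images.
- riser: fixed steel bench riser, 300 mm (x) x 200 mm (y), flat top 150 mm above the bench with no lips or guides, dark legs; origin on the bench under its centre; its x axis points outward, towards the weighing machine
- riser_edge (a point): middle of the upper edge of the riser's outward end: 150 mm along the riser's x from its centre, 150 mm above the bench; axes as the riser's (x outward, y along the edge, z up)
- board: loose white sorting board on the riser, 320 (x) x 140 (y) x 10 mm, 0.57 kg, five scales on its front half; side rims 12 mm high, open front end (+x, the lip); at the rear an upright grip plate 12 mm thick (along x), full width, top 60 mm above the underside. Origin: centre of underside. Starts turned a little, lip 30 to 80 mm past the edge; balances about 165 mm behind the lip
- board_line (a point): middle of the red line (5 mm wide, across the whole board, also over the rims), on the underside, 205 mm behind the lip (x = -45 mm on the board); axes as the board's
- board_lip (a point): middle of the board's front end on the underside (x = +160 mm on the board); axes as the board's
- board_grip (a point): point to pinch, inside the upright grip plate at the board's rear: x = -154 mm on the board, 40 mm above the underside, 20 mm below the plate's top; axes as the board's (pinch along x)
- weigher: fixed bench weighing machine beyond the riser's edge, 320 mm deep (x) x 262 mm wide (y), steel pan 60 mm above the bench; origin on the bench under its centre; its x axis points from the front console (display and keys, nearest the robot) to the back
- key_on (a joint): travel of the green key (on), the leftmost as seen from the robot of the four: 0 released, 0.005 m fully pressed; counts as pressed beyond 0.003; spring, about 4 N fully down
- key_unit (a joint): travel of the white key (unit), second from left of the four: 0 released, 0.005 m fully pressed; counts as pressed beyond 0.003; spring, about 4 N fully down
- key_print (a joint): travel of the yellow key (print), third from left of the four: 0 released, 0.005 m fully pressed; counts as pressed beyond 0.003; spring, about 4 N fully down
- key_tare (a joint): travel of the blue key (tare), the rightmost, nearest the riser of the four: 0 released, 0.005 m fully pressed; counts as pressed beyond 0.003; spring, about 4 N fully down
- key_on_top (a point): centre of the top face of the green key, a round button 24 mm across; z of this point's frame is the key's axis, which leans 12 degrees from vertical towards the weighing machine's front (key goes in against its z); pressing straight down works
- key_unit_top (a point): centre of the top face of the white key, a round button 24 mm across; z of this point's frame is the key's axis, which leans 12 degrees from vertical towards the weighing machine's front (key goes in against its z); pressing straight down works; keys are 46 mm apart
- key_print_top (a point): centre of the top face of the yellow key, a round button 24 mm across; z of this point's frame is the key's axis, which leans 12 degrees from vertical towards the weighing machine's front (key goes in against its z); pressing straight down works
- key_tare_top (a point): centre of the top face of the blue key, a round button 24 mm across; z of this point's frame is the key's axis, which leans 12 degrees from vertical towards the weighing machine's front (key goes in against its z); pressing straight down works
- tub: loose blue open tub standing on the weighing machine's pan, 200 mm (x) x 160 mm (y) x 60 mm high, rim 120 mm above the bench (30 mm under the board); origin under its centre; the board comes in along its y
- horn0: loose brown horn scale, a shield-shaped flake about 50 x 43 mm, 7 mm high, about 20 g, lying on the sorting board; origin under its centre
- horn1: loose brown horn scale, a shield-shaped flake about 50 x 43 mm, 7 mm high, about 20 g, lying on the sorting board; origin under its centre
- horn2: loose brown horn scale, a shield-shaped flake about 50 x 43 mm, 7 mm high, about 20 g, lying on the sorting board; origin under its centre
- horn3: loose brown horn scale, a shield-shaped flake about 50 x 43 mm, 7 mm high, about 20 g, lying on the sorting board; origin under its centre
- horn4: loose brown horn scale, a shield-shaped flake about 50 x 43 mm, 7 mm high, about 20 g, lying on the sorting board; origin under its centre
- jar: bystander: amber specimen jar with white lid, 64 mm across, 85 mm high; origin under its centre
- tape: bystander: roll of yellow tape lying flat, 90 mm across, 24 mm high; origin under its centre
- caliper: bystander: steel and black caliper lying flat on the bench, 230 mm long (x), 12 mm high; origin under its centre
Not all that is in view belongs to the job. What is shaped like the horn4 but purple or yellow is not meant.

How it is judged:
By the outcome, as a careful person would: the job done as asked, in the order asked, and still so for the second after the job is handed in, while the arm keeps its last pose, push and grip.
It also fails if it takes over 62 s, if anything falls off the work surface, if the arm or the gripper's body presses on something with over 40 N, if the wrist force passes 120 N, or if a joint passes its speed limit or range.

ROBOT

A 6-joint arm with a two-finger parallel gripper is mounted at the origin on the work surface. World frame = base frame: x ahead of the robot, y to its left, z up, the work surface at z = 0. Lengths are in m, angles in rad, forces in N, time in s.
With the tool pointing down it reaches from about 0.35 to 0.775 m from the base axis. Payload 5.5 kg.
Tool frame: the origin (TCP) lies on the centre line of the jaws, within the pads' length; the fingertips stand 11 mm ahead of it and the grasp point (between the pads) lies 8 mm behind it (env.tip_reach is the distance from the TCP to the fingertips, in m); z points along the fingers, x is the direction in which the jaws open and shut, and the axes are right-handed (so a half turn about z gives the same grasp; the last joint's range is limited). The gripper opens to 85 mm and grips with 20 to 120 N. Pads are 22 mm wide; open, the fingers measure 114 mm over their backs; the gripper's body (76 mm by 85 mm) begins 54 mm behind the grasp point. The pads swing forward as they close: fully open they stand 13 mm farther back than shut.
Start: joints at [1.159, 0.313, 0.046, 1.304, 0, 1.431], TCP at [0.154, 0.554, 0.242] pointing down, gripper open.
Joint ranges: [-2.76, 2.76], [-0.86, 1.69], [-1.03, 1.26], [-2.2, 2.34], [-1.47, 1.5], [-3.14, 3.14]. Speed limits (rad/s): [2.57, 2.57, 3.14, 3.14, 3.14, 3.14].

INTERFACE

Orientations are given as a unit quaternion [w, x, y, z].
In Python, from workcell import env gives the robot as it stands.
- The arm moves only by the tool carry_out, never from a script. Its argument "moves" is one flat list of numbers, 7 for each row, row after row: the gripper command: -1 is shut, 1 is fully open, values between are in proportion, then the shift along the tool's x, y, z in m, then the turn, a rotation vector about the tool's x, y, z in degrees. A call has exactly 5 rows; each row shifts and turns the pose as measured when the row begins, along the tool's axes as they then stand; what a row does not reach is not made up. A row lasts 1/8 s, in which the tool goes at most 62.5 mm and 10.7 degrees, less where a joint would pass 70% of its speed; a pose out of reach is approached as far as the arm can. A call is refused whole if a number of a shift passes 0.0625 or a number of a turn 10.7, either way. A call with a gripper value outside its range is refused whole. The fingers move at their own pace and stop on an object; "squeeze" is the grip in N (left out, the last holds). Time passes only in rows, so rows that do not move let the fingers close, or fill a call up. It gives the time, the measured TCP pose, the force and the opening at its end, in the units of the state.
- env.get_state(): the state, without advancing time (a new reading comes with each control period).
- env.read_camera(name): name is "scene" or "top" or "wrist"; returns the picture (384x512x3 uint8, red, green, blue); there is no depth.
- env.calibration(name): a dict with "camera_matrix" (3x3 intrinsics, pixels), "k1" (the pictures are not rectified: a ray, as slopes to the right and down, at radius r is drawn at 1 + k1 r^2 times it, then the intrinsics apply), "rvec" (rotation vector, rad) and "tvec" (3), from world to camera coordinates, as OpenCV has them; the wrist camera has in their place "hand_eye" (4x4, takes a point from camera to tool coordinates, whose origin is the TCP and whose axes are the tool frame's). Camera axes: x right, y down, z forward; pixel columns grow to the right and rows downward; lengths in m; the calibration is good to about 2 mm. A picture is of the moment at which its call begins: read the wrist's pose just before it. calibration takes no time and is no camera call.
- env.hand_in(): hands the job in, once; it reports no verdict.
The state is a dict: "clock": time; "joint_pos": joint angles; "qvel": joint speeds; "tau": joint torques, N m; "tcp_pos": TCP position; "orientation": TCP orientation; "wrist_force": force on the tool from outside, world axes, zero at the start; "ft_torque": the same for the moment, N m; "finger_gap": finger opening in m.
Only numpy, scipy, OpenCV 4.12 (cv2) and the standard library are available. Lean on these libraries where they do the work, as an engineer would, in place of code of your own. Each camera call takes 0.05 s, during which the arm holds its last target. There are 200 camera calls.

## Working session

There is one attempt and no reset: what is moved stays moved. The work goes in short steps, Python scripts to look and compute and a tool call to move; the robot and the scene stay as the last step left them, time stands still between calls to the robot, and variables do not carry over. Pictures are saved under pics/ and viewed, about 8 in all and at most 12, crops included, and the job is handed in when it is done.

Besides the shell and the picture viewer there is one more tool, called after "Request:" as name(argument=value, ...) on one line, values as JSON. carry_out: Moves the arm, as the interface text tells. Its arguments: {"type":"object","properties":{"moves":{"type":"array"},"squeeze":{"type":"number"}},"required":["moves"]}

```bash
ls; mkdir -p pics
cat > h.py <<'E'
import numpy as np, cv2
from scipy.spatial.transform import Rotation as R
from workcell import env
def snap(n,f):
    im=env.read_camera(n); cv2.imwrite('pics/'+f,im[:,:,::-1]); return im
def pose():
    s=env.get_state(); q=s['orientation']; return np.array(s['tcp_pos']),R.from_quat([q[1],q[2],q[3],q[0]]).as_matrix()
def ray(n,uv,P=None):
    c=env.calibration(n); K=np.array(c['camera_matrix'])
    d=np.array([(uv[0]-K[0,2])/K[0,0],(uv[1]-K[1,2])/K[1,1]]); u=d.copy()
    for _ in range(20): u=d/(1+c['k1']*(u@u))
    v=np.array([*u,1.])
    if n=='wrist':
        H=np.array(c['hand_eye']); p,A=P
        return p+A@H[:3,3], A@(H[:3,:3]@v)
    A=cv2.Rodrigues(np.array(c['rvec'],float))[0]; return -A.T@np.array(c['tvec']).ravel(), A.T@v
def onz(n,uv,z,P=None):
    o,d=ray(n,uv,P); return o+d*(z-o[2])/d[2]
E
python3 - <<'E'
from h import *
snap('scene','s0.png');snap('top','t0.png')
s=env.get_state();print(s, env.tip_reach)
for n in('scene','top','wrist'):print(env.calibration(n))
E
```

```text
pics
{'clock': 0.1, 'joint_pos': array([1.15937768e+00, 3.13967633e-01, 4.51428438e-02, 1.30359637e+00,
       2.61727033e-06, 1.43115913e+00]), 'qvel': array([-3.67208931e-04, -7.80791094e-04,  2.15717540e-03, -7.75866802e-06,
       -1.48511192e-03, -7.86987757e-04]), 'tau': array([ 3.94384173e-03, -4.81724060e+01,  2.99246138e+01,  1.26741134e-02,
       -5.19278402e-06, -9.83311054e-06]), 'tcp_pos': array([0.15422068, 0.55350554, 0.24149449]), 'orientation': array([ 3.95369577e-04,  7.96381531e-01,  6.04794012e-01, -7.09723127e-04]), 'wrist_force': array([ 0.05491282,  0.44138689, -0.11911735]), 'ft_torque': array([ 0.05569646, -0.04507298, -0.04421713]), 'finger_gap': 0.08519988075611633} 0.011
{'camera_matrix': array([[348.64439558,   0.        , 255.16201524],
       [  0.        , 348.64439558, 191.74370953],
       [  0.        ,   0.        ,   1.        ]]), 'k1': -0.10722903588589024, 'rvec': array([ 2.03491976,  1.69640762, -0.49385675]), 'tvec': array([-0.12438982, -0.41057612,  1.36182283])}
{'camera_matrix': array([[446.99875738,   0.        , 263.94522721],
       [  0.        , 446.99875738, 191.19141587],
       [  0.        ,   0.        ,   1.        ]]), 'k1': -0.11641314670870852, 'rvec': array([ 2.12389008, -2.1449471 ,  0.18578493]), 'tvec': array([0.032936  , 0.59333751, 1.3621741 ])}
{'camera_matrix': array([[317.12265565,   0.        , 259.80313076],
       [  0.        , 317.12265565, 197.94224481],
       [  0.        ,   0.        ,   1.        ]]), 'k1': 0.02230420539325752, 'hand_eye': array([[ 9.99999775e-01, -2.43398572e-04,  6.25719511e-04,
        -1.37483120e-03],
       [ 2.52252640e-05,  9.44935580e-01,  3.27256396e-01,
        -8.39303903e-02],
       [-6.70918369e-04, -3.27256307e-01,  9.44935373e-01,
        -1.31928731e-01],
       [ 0.00000000e+00,  0.00000000e+00,  0.00000000e+00,
         1.00000000e+00]])}
```

View pics/s0.png

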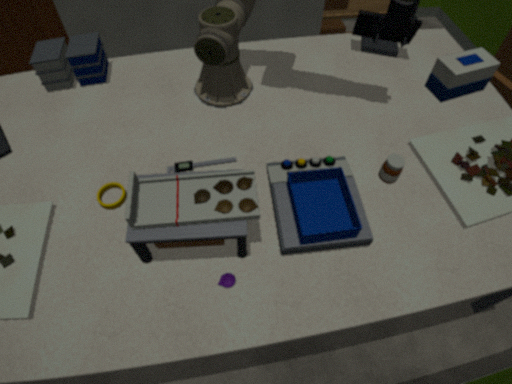

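View pics/t0.png

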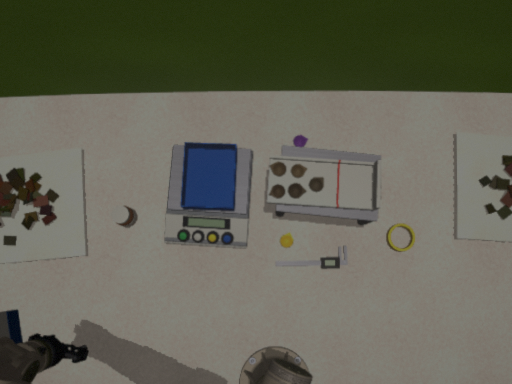

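The top view shows the weigher with its keys at about (183–227, 237), green leftmost and blue next to the riser. The blue tub is at (210,176), the board spans (267–380, 158–208) with its red line at x≈338, and the riser shows above and below it.

Run:
```python
from h import *
im=cv2.imread('pics/t0.png')[:,:,::-1]
hsv=cv2.cvtColor(im,cv2.COLOR_RGB2HSV)
def m(lo,hi,box,z,name):
    x0,y0,x1,y1=box
    k=cv2.inRange(hsv,lo,hi)[y0:y1,x0:x1]; n,l,s,c=cv2.connectedComponentsWithStats(k)
    for i in range(1,n):
        if s[i,4]>15: 
            u=c[i]+[x0,y0]; print(name,u.round(1),s[i],onz('top',u,z).round(4))
kb=(170,225,240,250)
m((45,80,40),(85,255,255),kb,.06,'green');m((100,100,40),(125,255,255),kb,.06,'blue');m((20,100,60),(35,255,255),kb,.06,'yellow')
m((105,100,20),(125,255,255),(165,130,255,225),.12,'tub')
k=cv2.inRange(hsv,(0,110,80),(8,255,255))|cv2.inRange(hsv,(172,110,80),(180,255,255))
k[:, :320]=0;k[:,360:]=0;k[:140]=0;k[230:]=0
ys,xs=np.nonzero(k);print('line',xs.min(),xs.max(),ys.min(),ys.max());
for y in (ys.min(),ys.max()): print(y,xs[ys==y].mean(),onz('top',(xs[ys==y].mean(),y),.172))
big=cv2.resize(im[125:255,160:400],None,fx=3.3,fy=3.3,interpolation=cv2.INTER_CUBIC)
cv2.imwrite('pics/t0c.png',big[:,:,::-1])
```

```text
green [182.5 235.5] [ 9  7  8  8 52] [0.4551 0.281  0.06  ]
blue [226.5 238.4] [53 10  8  8 51] [0.4451 0.1444 0.06  ]
yellow [211.7 237.4] [38  9  8  8 55] [0.4485 0.1902 0.06  ]
tub [208.7 176.3] [  16   13   56   67 3409] [0.629  0.1941 0.12  ]
line 337 339 160 206
160 339.0 [ 0.66347382 -0.19336472  0.172     ]
206 337.0 [ 0.5275205  -0.18221449  0.172     ]
```

View pics/t0c.png

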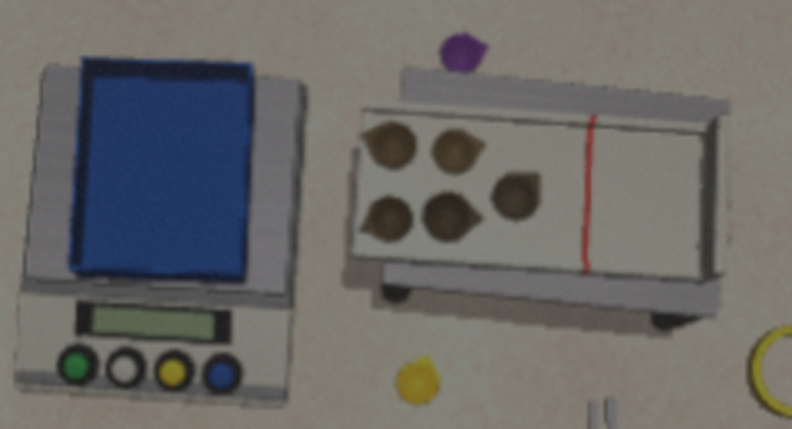

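The crop shows the keys at bottom left, the red line at x≈590 (crop), and the riser turned a bit more than the board. Next I triangulate the key heights with the scene view.

Run:
```python
from h import *
im=cv2.imread('pics/s0.png')[:,:,::-1]
hsv=cv2.cvtColor(im,cv2.COLOR_RGB2HSV)
top={'green':(182.5,235.5),'blue':(226.5,238.4),'yellow':(211.7,237.4)}
rg={'green':((45,80,40),(85,255,255)),'blue':((100,100,40),(125,255,255)),'yellow':((20,100,60),(35,255,255))}
for n in top:
    k=cv2.inRange(hsv,*rg[n])[150:170,275:345]; N,l,s,c=cv2.connectedComponentsWithStats(k)
    i=1+np.argmax(s[1:,4]); u=c[i]+[275,150]
    o1,d1=ray('top',top[n]);o2,d2=ray('scene',u)
    t=np.linalg.lstsq(np.c_[d1,-d2],o2-o1,rcond=None)[0]
    a=o1+d1*t[0];b=o2+d2*t[1];print(n,u.round(1),s[i],a.round(4),b.round(4))
p,A=pose();d=np.array([.448,.281,.11])-p;print(p,A.T@d,A.round(3))
```

```text
green [329.2 158.6] [51  6  8  6 34] [0.4556 0.2822 0.0532] [0.4553 0.2813 0.053 ]
blue [286.5 162.5] [ 8 10  8  6 34] [0.4458 0.145  0.0509] [0.4455 0.1438 0.0507]
yellow [301.1 160.9] [23  8  8  7 38] [0.4491 0.1909 0.0529] [0.4489 0.1902 0.0528]
[0.15422068 0.55350554 0.24149449] [-0.18342686  0.35617957  0.13170826] [[ 0.268  0.963 -0.001]
 [ 0.963 -0.268 -0.001]
 [-0.002 -0.    -1.   ]]
```

Request:
carry_out(moves=[-1,-0.026,0.052,0.012,0,0,0,-1,-0.026,0.052,0.018,0,0,0,-1,-0.026,0.052,0.018,0,0,0,-1,-0.026,0.052,0.018,0,0,0,-1,-0.026,0.052,0.018,0,0,0])

```text
clock: 0.72
tcp_pos: [0.373, 0.3574, 0.1547]
orientation: [-0.0, 0.793, 0.609, 0.0]
wrist_force: [1.1, 0.6, 0.4]
finger_gap: 0.0001
```

Request:
carry_out(moves=[-1,-0.026,0.052,0.018,0,0,0,-1,-0.02,0.04,0.018,0,0,0,-1,0,0,0,0,0,0,-1,0,0,0,0,0,0,-1,0,0,0,0,0,0])

```text
clock: 1.35
tcp_pos: [0.4522, 0.2838, 0.1151]
orientation: [-0.001, 0.795, 0.607, -0.002]
wrist_force: [-0.4, 0.2, -0.3]
finger_gap: -0.0001
```

Run:
```python
from h import *
p,A=pose();print(p,A.round(3),env.get_state()['finger_gap'])
for t in [(.4555,.2818,.075),(.4457,.1445,.075)]: print((A.T@(np.array(t)-p)).round(4))
snap('wrist','w1.png')
```

```text
[0.4521516  0.28376484 0.11512364] [[ 0.264  0.964 -0.004]
 [ 0.964 -0.264 -0.001]
 [-0.002 -0.004 -1.   ]] -0.0001414821304509991
[-0.0009  0.0039  0.0401]
[-0.1359  0.0307  0.0403]
```

View pics/w1.png

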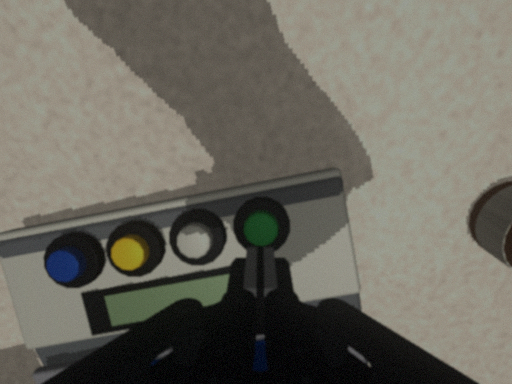

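Fingertips (261,250) sit over the green key (261,229), and the black collars round the keys stand clear of the neighbours.

Run:
```python
from h import *
P=pose()
for u in [(261,229),(63,266)]: print(onz('wrist',u,.052,P).round(4))
```

```text
[0.4573 0.282  0.052 ]
[0.448  0.1415 0.052 ]
```

Request:
carry_out(moves=[-1,0,0.002,0.02,0,0,0,-1,0,0.002,0.02,0,0,0,-1,0,0,0.006,0,0,0,-1,0,0,0.003,0,0,0,-1,0,0,0,0,0,0])

```text
clock: 2.02
tcp_pos: [0.4547, 0.2875, 0.0688]
orientation: [-0.0, 0.792, 0.61, 0.001]
wrist_force: [-0.7, -1.4, 1.1]
finger_gap: 0.0001
```

Request:
carry_out(moves=[-1,-0.005,0.002,0,0,0,0,-1,0,0,0.003,0,0,0,-1,0,0,0.003,0,0,0,-1,0,0,0.003,0,0,0,-1,0,0,0,0,0,0])

```text
clock: 2.65
tcp_pos: [0.4569, 0.2823, 0.0644]
orientation: [0.001, 0.793, 0.61, 0.004]
wrist_force: [-2.7, -1.0, 2.7]
finger_gap: -0.0002
```

Request:
carry_out(moves=[-1,0,0,0.003,0,0,0,-1,0,0,0.003,0,0,0,-1,0,0,0.003,0,0,0,-1,0,0,0.003,0,0,0,-1,0,0,0.001,0,0,0])

```text
clock: 3.28
tcp_pos: [0.4568, 0.2823, 0.0641]
orientation: [0.002, 0.792, 0.61, 0.007]
wrist_force: [-2.6, -1.8, 6.5]
finger_gap: -0.0001
```

Run:
```python
from h import *
for i in range(4):
    s=env.get_state();print(s['tcp_pos'].round(4),s['wrist_force'].round(2))
```

```text
[0.4568 0.2823 0.0641] [-2.62 -1.81  6.48]
[0.4568 0.2823 0.0641] [-2.62 -1.81  6.48]
[0.4568 0.2823 0.0641] [-2.62 -1.81  6.48]
[0.4568 0.2823 0.0641] [-2.62 -1.81  6.48]
```

Request:
carry_out(moves=[-1,0,0,0.005,0,0,0,-1,0,0,0.005,0,0,0,-1,0,0,0.006,0,0,0,-1,0,0,0.006,0,0,0,-1,0,0,0.006,0,0,0])

```text
clock: 3.9
tcp_pos: [0.4573, 0.2824, 0.0626]
orientation: [0.005, 0.792, 0.61, 0.013]
wrist_force: [-17.6, -8.4, 50.4]
finger_gap: 0.0
```

Run:
```python
from h import *
s=env.get_state();print(s['joint_pos'],s['qvel'].round(4))
a=snap('wrist','w2.png')
b=cv2.imread('pics/w1.png')[:,:,::-1]
cv2.imwrite('pics/w2c.png',cv2.resize(a[120:384,120:400],None,fx=2,fy=2,interpolation=cv2.INTER_CUBIC)[:,:,::-1])
```

```text
[ 0.40531048  0.34571776 -0.3761759   0.82148441 -0.00260107  0.66364828] [ 0.0028 -0.018  -0.0281 -0.0335 -0.0044  0.0008]
```

View pics/w2c.png

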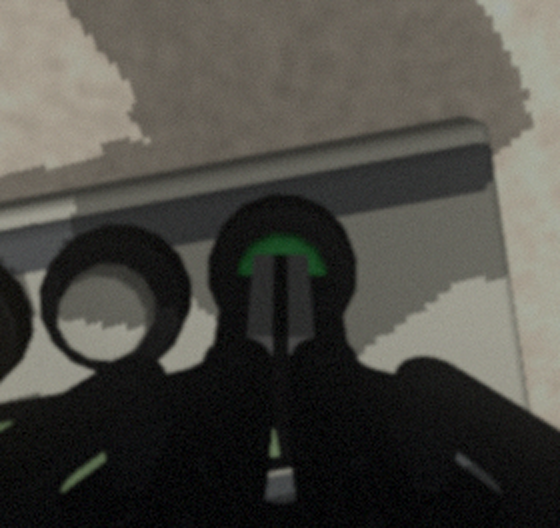

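Fingers are on the green key, inside its collar ring, and 50 N is more than enough. I back off in small steps and watch the spring force, to confirm that the key travelled.

Request:
carry_out(moves=[-1,0,0,0,0,0,0,-1,0,0,0,0,0,0,-1,0,0,0,0,0,0,-1,0,0,0,0,0,0,-1,0,0,-0.001,0,0,0])

```text
clock: 4.58
tcp_pos: [0.4565, 0.2823, 0.0659]
orientation: [0.005, 0.792, 0.61, 0.014]
wrist_force: [-0.5, 0.9, 3.5]
finger_gap: 0.0005
```

Request:
carry_out(moves=[-1,0,0,-0.001,0,0,0,-1,0,0,0,0,0,0,-1,0,0,0,0,0,0,-1,0,0,0,0,0,0,-1,0,0,0,0,0,0])

```text
clock: 5.2
tcp_pos: [0.4564, 0.2823, 0.0663]
orientation: [0.004, 0.792, 0.61, 0.013]
wrist_force: [-0.9, 0.0, 2.1]
finger_gap: 0.0001
```

Request:
carry_out(moves=[-1,0,0,-0.0015,0,0,0,-1,0,0,0,0,0,0,-1,0,0,0,0,0,0,-1,0,0,0,0,0,0,-1,0,0,0,0,0,0])

```text
clock: 5.82
tcp_pos: [0.4561, 0.2823, 0.0677]
orientation: [0.004, 0.792, 0.61, 0.013]
wrist_force: [-1.5, 0.1, 1.5]
finger_gap: -0.0
```

Request:
carry_out(moves=[-1,0,0,-0.0015,0,0,0,-1,0,0,0,0,0,0,-1,0,0,0,0,0,0,-1,0,0,0,0,0,0,-1,0,0,0,0,0,0])

```text
clock: 6.45
tcp_pos: [0.4559, 0.2823, 0.0691]
orientation: [0.004, 0.792, 0.61, 0.013]
wrist_force: [-0.8, -0.4, 0.8]
finger_gap: -0.0001
```

Request:
carry_out(moves=[-1,0,0,-0.006,0,0,0,-1,0,0,-0.006,0,0,0,-1,0,0,-0.006,0,0,0,-1,0,0,-0.006,0,0,0,-1,0,0,0,0,0,0])

```text
clock: 7.08
tcp_pos: [0.4559, 0.2821, 0.0952]
orientation: [0.004, 0.792, 0.61, 0.013]
wrist_force: [0.7, 0.1, -0.1]
finger_gap: 0.0001
```

Force fell linearly over about 5 mm, which is the key's spring, so green was fully pressed and is now released. Next, blue.

Request:
carry_out(moves=[-1,-0.034,0.0066,0,0,0,0,-1,-0.034,0.0066,0,0,0,0,-1,-0.034,0.0066,0,0,0,0,-1,-0.034,0.0066,0,0,0,0,-1,0,0,0,0,0,0])

```text
clock: 7.7
tcp_pos: [0.4469, 0.1408, 0.0936]
orientation: [0.005, 0.792, 0.611, 0.014]
wrist_force: [0.1, -0.3, -0.2]
finger_gap: 0.0001
```

Run:
```python
from h import *
P=pose();a=snap('wrist','w3.png');p,A=P
hsv=cv2.cvtColor(a,cv2.COLOR_RGB2HSV);k=cv2.inRange(hsv,(105,120,30),(125,255,255));k[:130]=0;k[320:]=0
n,l,s,c=cv2.connectedComponentsWithStats(k)
for i in range(1,n):
    if s[i,4]>60:print(c[i],s[i])
print(p,A.round(3),(A.T@([.4463,.1437,.075]-p)).round(4))
```

```text
[266.39073427 231.45017483] [ 247  213   40   38 1144]
[0.44690571 0.14084369 0.09358456] [[ 0.253  0.967  0.028]
 [ 0.967 -0.254  0.01 ]
 [ 0.016  0.025 -1.   ]] [ 0.0023 -0.0018  0.0186]
```

Request:
carry_out(moves=[-1,0.002,-0.001,0.012,0,0,0,-1,0,0,0.01,0,0,0,-1,0,0,0.004,0,0,0,-1,0,0,0.003,0,0,0,-1,0,0,0.003,0,0,0])

```text
clock: 8.38
tcp_pos: [0.4493, 0.1462, 0.063]
orientation: [0.007, 0.79, 0.613, 0.015]
wrist_force: [-13.7, -4.7, 44.2]
finger_gap: -0.0002
```

Request:
carry_out(moves=[-1,0,0,0.003,0,0,0,-1,0,0,0.003,0,0,0,-1,0,0,0.003,0,0,0,-1,0,0,0.003,0,0,0,-1,0,0,0.001,0,0,0])

```text
clock: 9.0
tcp_pos: [0.4488, 0.1462, 0.0641]
orientation: [0.01, 0.789, 0.614, 0.016]
wrist_force: [-4.3, -2.1, 9.1]
finger_gap: 0.0002
```

Request:
carry_out(moves=[-1,0,0,0,0,0,0,-1,0,0,-0.002,0,0,0,-1,0,0,0,0,0,0,-1,0,0,0,0,0,0,-1,0,0,0,0,0,0])

```text
clock: 9.62
tcp_pos: [0.4482, 0.1463, 0.0665]
orientation: [0.011, 0.789, 0.614, 0.016]
wrist_force: [-0.9, -0.9, 2.7]
finger_gap: 0.0
```

Request:
carry_out(moves=[-1,0,0,-0.02,0,0,0,-1,0,0,-0.05,0,0,0,-1,0,0,-0.05,0,0,0,-1,0,0,-0.05,0,0,0,-1,0,0,-0.03,0,0,0])

```text
clock: 10.25
tcp_pos: [0.4386, 0.1466, 0.2674]
orientation: [0.007, 0.789, 0.614, 0.013]
wrist_force: [-0.1, -0.2, 0.5]
finger_gap: 0.0001
```

Run:
```python
from h import *
print(onz('top',(375.8,185.6),.21), onz('top',(160+705/3.3,125+120/3.3),.21),onz('top',(160+700/3.3,125+278/3.3),.21))
p,A=pose();y=np.deg2rad(86)
T=np.c_[[np.cos(y),np.sin(y),0],[np.sin(y),-np.cos(y),0],[0,0,-1]]
print(p,np.rad2deg(R.from_matrix(A.T@T).as_rotvec()).round(2))
d=np.array([.588,-.2965,.30])-p; print((A.T@d).round(4),(T.T@d).round(4))
```

```text
[ 0.57927729 -0.28856728  0.21      ] [ 0.64965857 -0.28617179  0.21      ] [ 0.51207496 -0.27460623  0.21      ]
[0.43861635 0.14657299 0.26742029] [  1.6   -0.57 -10.2 ]
[-0.3925  0.2544 -0.0306] [-0.4316  0.1799 -0.0326]
```

Request:
carry_out(moves=[-1,0,0,-0.03,1.6,-0.6,-10.2,-1,-0.0355,0.038,-0.015,0,0,0,-1,-0.0355,0.038,-0.015,0,0,0,-1,-0.0355,0.038,-0.015,0,0,0,-1,-0.0355,0.038,-0.015,0,0,0])

```text
clock: 10.88
tcp_pos: [0.5839, -0.004, 0.3617]
orientation: [-0.0, 0.726, 0.687, 0.003]
wrist_force: [1.0, 0.8, 0.5]
finger_gap: 0.0002
```

Request:
carry_out(moves=[-1,-0.0355,0.038,-0.01,0,0,0,-1,-0.0355,0.038,-0.0,0,0,0,-1,0,0,0,0,0,0,-1,0,0,0,0,0,0,-1,0,0,0,0,0,0])

```text
clock: 11.5
tcp_pos: [0.6608, -0.0833, 0.3671]
orientation: [-0.003, 0.727, 0.686, 0.004]
wrist_force: [-0.6, 0.1, -0.0]
finger_gap: 0.0002
```

Run:
```python
from h import *
import pickle
P=pose();a=snap('wrist','w4.png');pickle.dump(P,open('P4.pkl','wb'));print(P[0],P[1].round(3))
cv2.imwrite('pics/w4b.png',cv2.resize(a,None,fx=1.56,fy=1.56,interpolation=cv2.INTER_CUBIC)[:,:,::-1])
```

```text
[ 0.66078766 -0.08328238  0.36713568] [[ 0.058  0.998  0.001]
 [ 0.998 -0.058  0.009]
 [ 0.009  0.001 -1.   ]]
```

View pics/w4b.png

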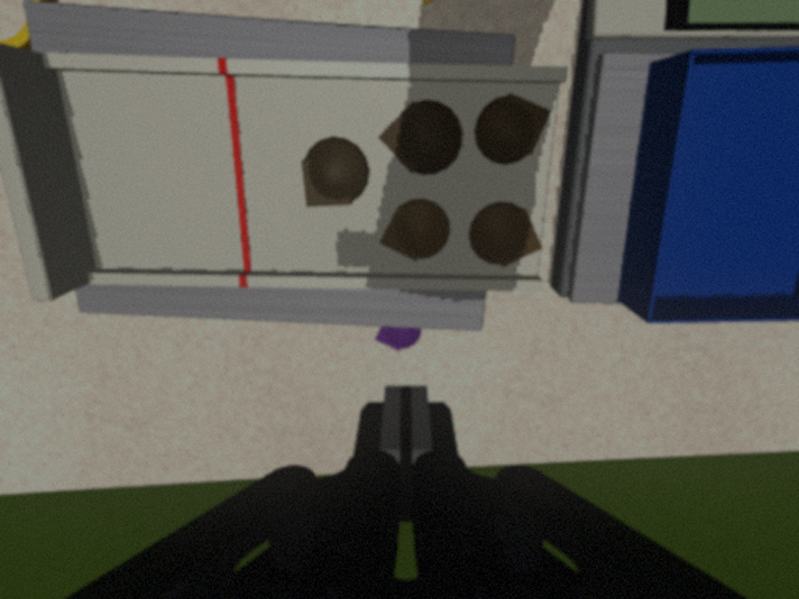

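The wrist view shows the red line from (222,58) to (243,286), the riser's outward edge from (516,37) to (485,328), and the tub's near rim from (692,50) to (648,322). The board's lip is at x≈565–545 and its grip plate is on the left.

```bash
cat > m.py <<'E'
from h import *
import pickle
P=pickle.load(open('P4.pkl','rb'))
f=lambda u,z:onz('wrist',(u[0]/1.56,u[1]/1.56),z,P)[:2]
def yaw(v): return np.rad2deg(np.arctan2(v[1],v[0])).round(2)
en,ef=f((516,37),.15),f((485,328),.15); print('edge',en,ef,np.linalg.norm(en-ef),'x yaw',yaw(en-ef)+90)
print('riser sides x yaw',yaw(f((516,37),.15)-f((28,3),.15)),yaw(f((485,328),.15)-f((78,312),.15)), np.linalg.norm(f((485,328),.15)-f((78,312),.15)))
ln,lf=f((222,58),.172),f((243,286),.172);print('line rim',ln,lf,np.linalg.norm(ln-lf),yaw(ln-lf)+90)
a,b=f((232,76),.16),f((247,270),.16);print('line floor',a,b,yaw(a-b)+90)
tn,tf=f((692,50),.12),f((648,322),.12);print('tub',tn,tf,np.linalg.norm(tn-tf),yaw(tn-tf)+90)
n=lambda v:v/np.linalg.norm(v)
ey=n(en-ef); ex=np.array([ey[1],-ey[0]]); 
if ex[1]<0: ex=-ex
E=(en+ef)/2; ty=n(tn-tf); tx=np.array([ty[1],-ty[0]]); tx*=np.sign(tx[1]); C=(tn+tf)/2+tx*.08
print('edge mid',E,'ex',ex,'tub centre',C,'tub in edge frame',(C-E)@ex,(C-E)@ey)
L=(ln+lf)/2;print('line mid in edge frame',(L-E)@ex,(L-E)@ey)
by=n(ln-lf);bx=np.array([by[1],-by[0]]);bx*=np.sign(bx[1]);G=L-bx*.109;print('grip',G,'bx',bx,yaw(bx),'lip',L+.205*bx)
q=[f(u,.21) for u in [(0,48),(38,298)]];print('plate rear top',q,yaw(q[0]-q[1])+90)
E
python3 m.py
```

```text
edge [ 0.52260193 -0.00525822] [ 0.71677881 -0.02524852] 0.1952031597963275 x yaw 264.12
riser sides x yaw 83.61 84.03 0.3017633864792688
line rim [ 0.52738525 -0.18307839] [ 0.66673291 -0.19440257] 0.1398070332562052 265.35
line floor [ 0.53571208 -0.18255406] [ 0.65860393 -0.19384174] 264.75
tub [0.53354227 0.12107407] [0.73172024 0.1126486 ] 0.19835699115505873 267.57
edge mid [ 0.61969037 -0.01525337] ex [0.10240767 0.99474251] tub centre [0.63602936 0.19678913] tub in edge frame 0.21260093564539975 0.0054616913717817316
line mid in edge frame -0.17489261675881324 0.0047458969529698206
grip [ 0.58823023 -0.29738233] bx [0.08099862 0.99671421] 85.35 lip [0.6136638  0.01558593]
plate rear top [array([ 0.52351463, -0.28229952]), array([ 0.65641347, -0.3043439 ])] 260.58000000000004
```

Request:
carry_out(moves=[1,-0.0436,-0.012,0.016,0,0,1.5,1,-0.0436,-0.012,0.02,0,0,0,1,-0.0436,-0.012,0.023,0,0,0,1,-0.0436,-0.012,0.023,0,0,0,1,-0.0436,-0.012,0.025,0,0,0])

```text
clock: 12.18
tcp_pos: [0.5843, -0.2906, 0.2643]
orientation: [0.004, 0.731, 0.682, 0.007]
wrist_force: [-0.1, 0.2, -0.7]
finger_gap: 0.0852
```

Request:
carry_out(moves=[1,0,0,0,0,0,0,1,0,0,0,0,0,0,1,0,0,0,0,0,0,1,0,0,0,0,0,0,1,0,0,0,0,0,0])

```text
clock: 12.8
tcp_pos: [0.5836, -0.2877, 0.2671]
orientation: [0.005, 0.731, 0.683, 0.008]
wrist_force: [0.4, -0.5, -0.5]
finger_gap: 0.0856
```

Run:
```python
from h import *
P=pose();p,A=P;a=snap('wrist','w5.png');s=env.get_state()
y=np.deg2rad(85.2);T=np.c_[[np.cos(y),np.sin(y),0],[np.sin(y),-np.cos(y),0],[0,0,-1]]
print(p,s['finger_gap'],np.rad2deg(R.from_matrix(A.T@T).as_rotvec()).round(2),(T.T@([.588,-.2975,.182]-p)).round(4))
```

```text
[ 0.58359249 -0.28766904  0.2670745 ] 0.08538035851784948 [ 1.   -0.29  0.93] [-0.0094  0.0052  0.0851]
```

View pics/w5.png

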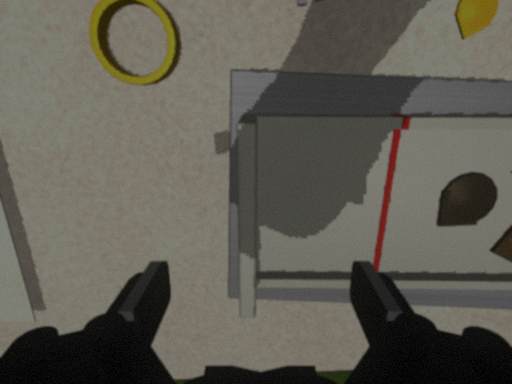

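The open jaws straddle the grip plate, whose top runs from (248,120) to (248,316). Nothing is in the fingers' way.

Run:
```python
from h import *
P=pose()
for u in [(239,122),(257,122),(239,316),(256,316)]: print(onz('wrist',u,.21,P).round(4))
```

```text
[ 0.5182 -0.2963  0.21  ]
[ 0.519 -0.286  0.21 ]
[ 0.6557 -0.3087  0.21  ]
[ 0.6566 -0.2964  0.21  ]
```

Request:
carry_out(moves=[1,-0.0095,0.005,0.01,1.0,-0.3,0.9,1,0,0,0.02,0,0,0,1,0,0,0.02,0,0,0,1,0,0,0.015,0,0,0,1,0,0,0,0,0,0])

```text
clock: 13.48
tcp_pos: [0.5896, -0.2995, 0.197]
orientation: [-0.001, 0.737, 0.676, -0.002]
wrist_force: [0.7, -0.5, 0.8]
finger_gap: 0.0852
```

Run:
```python
from h import *
p,A=pose()
y=np.deg2rad(85.2);T=np.c_[[np.cos(y),np.sin(y),0],[np.sin(y),-np.cos(y),0],[0,0,-1]]
print(p,np.rad2deg(R.from_matrix(A.T@T).as_rotvec()).round(2),(T.T@([.588,-.2972,.182]-p)).round(4))
```

```text
[ 0.58955828 -0.29950466  0.19702078] [-0.22  0.06 -0.11] [ 0.0022 -0.0017  0.015 ]
```

Request:
carry_out(moves=[1,0.002,-0.0015,0.008,0,0,0,1,0,0,0.006,0,0,0,1,0,0,0,0,0,0,-1,0,0,0,0,0,0,-1,0,0,0,0,0,0], squeeze=60)

```text
clock: 14.1
tcp_pos: [0.5891, -0.298, 0.1842]
orientation: [0.001, 0.737, 0.676, -0.001]
wrist_force: [-0.4, -0.5, -0.3]
finger_gap: 0.0517
```

Request:
carry_out(moves=[-1,0,0,0,0,0,0,-1,0,0,0,0,0,0,-1,0,0,0,0,0,0,-1,0,0,0,0,0,0,-1,0,0,0,0,0,0])

```text
clock: 14.72
tcp_pos: [0.5892, -0.2978, 0.1849]
orientation: [0.001, 0.737, 0.676, -0.001]
wrist_force: [-0.9, -0.9, 1.4]
finger_gap: 0.0113
```

Run:
```python
from h import *
p,A=pose();s=env.get_state();print(p,A.round(3),s['finger_gap'],s['wrist_force'],s['ft_torque'])
print('tool x yaw',np.rad2deg(np.arctan2(A[1,0],A[0,0])))
```

```text
[ 0.58916832 -0.29783583  0.18492738] [[ 0.085  0.996 -0.001]
 [ 0.996 -0.085 -0.003]
 [-0.003 -0.    -1.   ]] 0.011276001868939968 [-0.9478653  -0.93605745  1.42760686] [0.12411826 0.05158103 0.25066689]
tool x yaw 85.13084998761781
```

Firm grip: the gap reads 11.3 mm on a 12 mm plate. I square the board and slide gently, watching z and the force.

Request:
carry_out(moves=[-1,0.002,0,0,0,0,0.4,-1,0.004,0,0,0,0,0.4,-1,0.006,0,0,0,0,0.4,-1,0.006,0,0,0,0,0,-1,0.004,0,0,0,0,0])

```text
clock: 15.35
tcp_pos: [0.5914, -0.2764, 0.1849]
orientation: [0.002, 0.745, 0.667, -0.002]
wrist_force: [-0.8, -3.6, 0.3]
finger_gap: 0.0117
```

```bash
cat > c.py <<'E'
from h import *
p,A=pose();s=env.get_state()
y=np.deg2rad(84.0);T=np.c_[[np.cos(y),np.sin(y),0],[np.sin(y),-np.cos(y),0],[0,0,-1]]
print(p.round(4),np.rad2deg(R.from_matrix(A.T@T).as_rotvec()).round(2),(A.T@([.6033,-.1232,.1849]-p)).round(4),s['wrist_force'].round(1),s['ft_torque'].round(2))
E
python3 c.py
```

```text
[ 0.5914 -0.2764  0.1849] [ 0.01  0.28 -0.3 ] [ 0.1536 -0.005  -0.0007] [-0.8 -3.6  0.3] [-0.16  0.04  0.02]
```

Request:
carry_out(moves=[-1,0.006,0,0,0,0,-0.3,-1,0.008,-0.0005,0,0,0,0,-1,0.008,-0.0005,0,0,0,0,-1,0.008,-0.0005,0,0,0,0,-1,0.006,0,0,0,0,0])

```text
clock: 15.98
tcp_pos: [0.5942, -0.2378, 0.185]
orientation: [0.002, 0.743, 0.669, -0.002]
wrist_force: [-0.9, -2.7, 1.4]
finger_gap: 0.0112
```

```bash
python3 c.py
```

```text
[ 0.5942 -0.2378  0.185 ] [0.06 0.3  0.02] [ 0.1149 -0.0029 -0.0005] [-0.9 -2.7  1.4] [-0.22  0.13  0.04]
```

Request:
carry_out(moves=[-1,0.008,-0.0005,0,0,0,0,-1,0.008,-0.0005,0,0,0,0,-1,0.008,-0.0005,0,0,0,0,-1,0.008,-0.0005,0,0,0,0,-1,0.006,0,0,0,0,0])

```text
clock: 16.6
tcp_pos: [0.5964, -0.1974, 0.1854]
orientation: [0.003, 0.743, 0.669, -0.002]
wrist_force: [0.2, -3.7, 1.2]
finger_gap: 0.0113
```

Request:
carry_out(moves=[-1,0.006,0,0,0,0,0,-1,0.008,-0.0005,0,0,0,0,-1,0.008,-0.0005,0,0,0,0,-1,0.006,-0.0005,0,0,0,0,-1,0.004,0,0,0,0,0])

```text
clock: 17.23
tcp_pos: [0.5985, -0.1636, 0.1857]
orientation: [0.003, 0.743, 0.669, -0.002]
wrist_force: [-0.3, -4.2, 1.9]
finger_gap: 0.0113
```

```bash
python3 c.py
```

```text
[ 0.5985 -0.1636  0.1857] [0.13 0.45 0.02] [0.0407 0.0006 0.0005] [-0.3 -4.2  1.9] [-0.57  0.28  0.05]
```

Request:
carry_out(moves=[-1,0.004,0,0.0004,0,0.1,0,-1,0.006,0,0.0004,0,0.1,0,-1,0.006,0,0,0,0,0,-1,0.006,0,0,0,0,0,-1,0.003,0,0,0,0,0])

```text
clock: 17.85
tcp_pos: [0.6014, -0.138, 0.1854]
orientation: [0.003, 0.743, 0.669, -0.001]
wrist_force: [-2.0, -5.0, 3.5]
finger_gap: 0.0115
```

```bash
python3 c.py
```

```text
[ 0.6014 -0.138   0.1854] [0.17 0.34 0.  ] [0.015  0.0004 0.0004] [-2.  -5.   3.5] [-0.79  0.37  0.14]
```

Run:
```python
from h import *
import pickle
P=pose();a=snap('wrist','w6.png');pickle.dump(P,open('P6.pkl','wb'));snap('top','t6.png')
cv2.imwrite('pics/w6b.png',cv2.resize(a,None,fx=1.56,fy=1.56,interpolation=cv2.INTER_CUBIC)[:,:,::-1])
```

```text
(no output)
```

View pics/w6b.png

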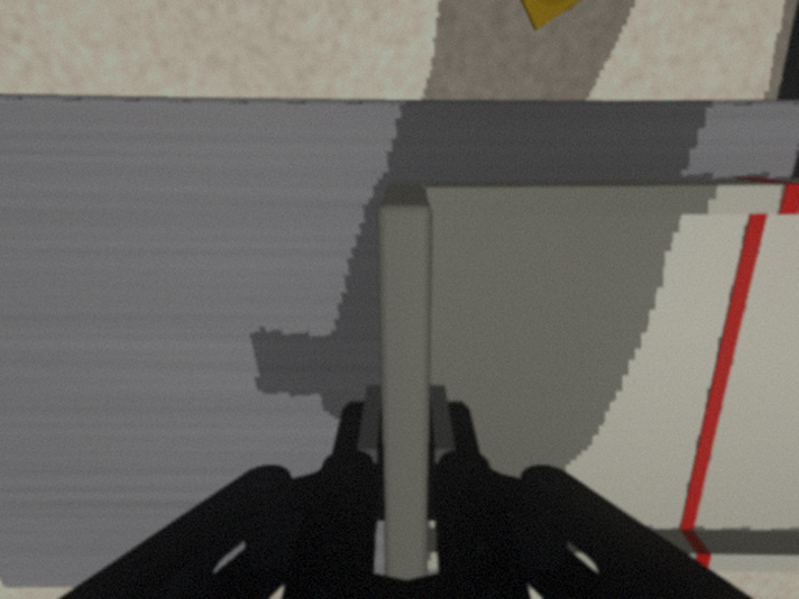

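The line is at (757,214)–(688,527) on the floor. The riser's edge itself is just out of frame on the right. The board lies parallel to the riser's side.

Run:
```python
from h import *
import pickle
P=pickle.load(open('P6.pkl','rb'))
f=lambda u,z:onz('wrist',(u[0]/1.56,u[1]/1.56),z,P)[:2]
yaw=lambda v: np.rad2deg(np.arctan2(v[1],v[0])).round(2)
E=np.array([.61969,-.01525]);ex=np.array([np.cos(np.deg2rad(84)),np.sin(np.deg2rad(84))]);ey=np.array([-ex[1],ex[0]])
a,b=f((757,214),.16),f((688,527),.16);print('line',a,b,yaw(a-b)-90)
for q in(a,b):print((q-E)@ex,(q-E)@ey)
c,d=f((0,95),.15),f((790,101),.15);print('side yaw',yaw(d-c),[(q-E)@ey for q in (c,d)])
c,d=f((432,186),.172),f((720,185),.172);print('board near rim yaw',yaw(d-c),(c-E)@ey)
c,d=f((405,207),.21),f((405,575),.21);print('plate',yaw(c-d)-90)
im=cv2.imread('pics/t6.png');cv2.imwrite('pics/t6c.png',cv2.resize(im[125:255,160:400],None,fx=3.3,fy=3.3,interpolation=cv2.INTER_CUBIC))
```

```text
line [ 0.5519578  -0.02448778] [ 0.67299945 -0.03591814] 84.61000000000001
-0.016267119128672774 0.06639554631118007
-0.014982558565949444 -0.05517782627923753
side yaw 83.6 [np.float64(0.10082751276421019), np.float64(0.09913876256319162)]
board near rim yaw 84.01 0.07633725185155169
plate 83.99000000000001
```

View pics/t6c.png

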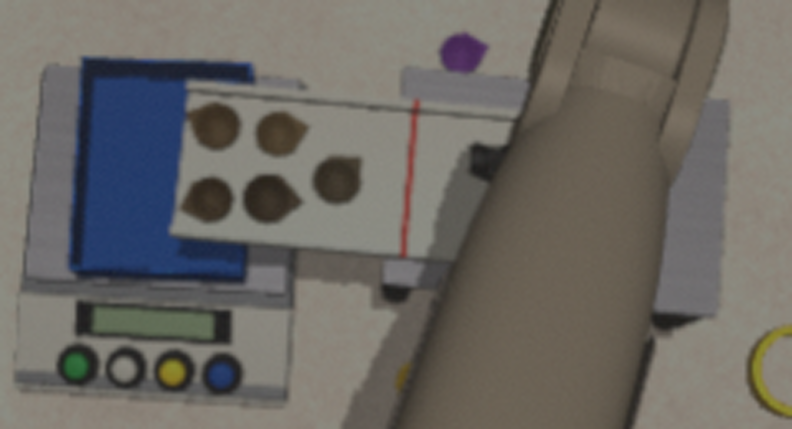

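Top view: all five scales are in place, the line (417,100)–(404,255) is about 14 mm short of the edge, and the wrist gives 15–16 mm. I do the last stretch.

Request:
carry_out(moves=[-1,0.004,0,0.0002,0,0.1,0,-1,0.004,0,0.0002,0,0,0,-1,0.004,0,0,0,0,0,-1,0.002,0,0,0,0,0,-1,0.001,0,0,0,0,0])

```text
clock: 18.58
tcp_pos: [0.6031, -0.1236, 0.1854]
orientation: [0.003, 0.743, 0.669, -0.001]
wrist_force: [0.2, -4.7, 4.2]
finger_gap: 0.0115
```

```bash
python3 c.py
python3 - <<'E'
from h import *
import pickle
P=pose();a=snap('wrist','w7.png');t=snap('top','t7.png');b=snap('scene','s7.png')
c=cv2.resize(t[135:225,180:330],None,fx=5.3,fy=5.3,interpolation=cv2.INTER_CUBIC)
cv2.imwrite('pics/t7c.png',c[:,:,::-1])
cv2.imwrite('pics/s7c.png',cv2.resize(b[140:270,120:380],None,fx=3,fy=3,interpolation=cv2.INTER_CUBIC)[:,:,::-1])
E
```

```text
[ 0.6031 -0.1236  0.1854] [ 0.21  0.33 -0.04] [0.0004 0.0002 0.0005] [ 0.2 -4.7  4.2] [-0.94  0.41  0.11]
```

View pics/t7c.png

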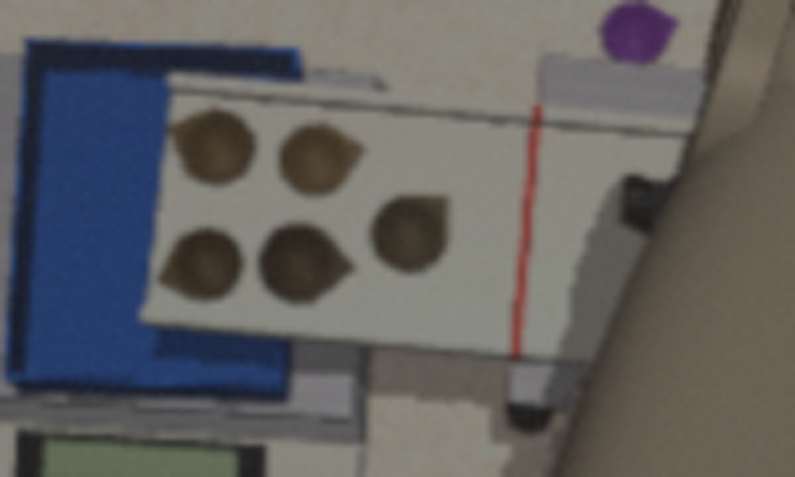

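View pics/s7c.png

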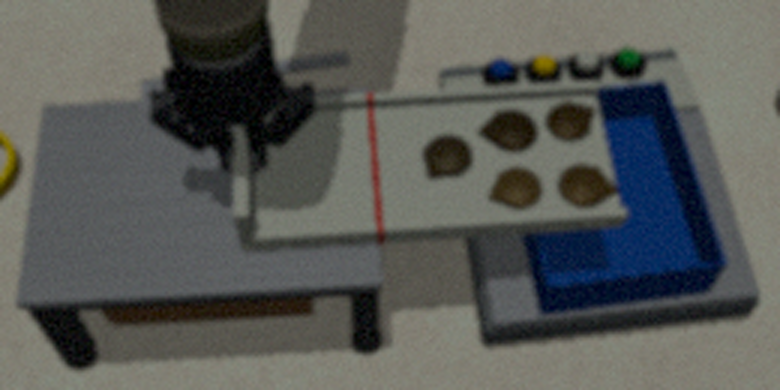

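The line now lies on the edge to within about 1 mm at both ends, the scales are undisturbed, and the lip is over mid-tub. I do one tiny levelling nudge (0.5 mm down, 0.2° lip up), then check that it stays still.

Request:
carry_out(moves=[-1,0.0005,0,0.0005,0,0.2,0,-1,0,0,0,0,0,0,-1,0,0,0,0,0,0,-1,0,0,0,0,0,0,-1,0,0,0,0,0,0])

```text
clock: 19.35
tcp_pos: [0.6032, -0.1232, 0.1849]
orientation: [0.002, 0.743, 0.669, 0.001]
wrist_force: [-0.7, -3.7, 4.5]
finger_gap: 0.0115
```

```bash
python3 c.py
python3 - <<'E'
from h import *
b=snap('top','t8.png'); 
for i in range(19): env.read_camera('top')
c=snap('top','t9.png')
print(np.abs(b.astype(int)-c)[125:255,160:330].mean(), env.get_state()['finger_gap'])
# lip height: triangulate near/far lip corners top vs scene (t7/s7 crops)
for n,u,v in [('near',(180+143/5.3,135+322/5.3),(120+598/3,140+92/3)),('far',(180+168/5.3,135+75/5.3),(120+628/3,140+212/3))]:
    o1,d1=ray('top',u);o2,d2=ray('scene',v)
    t=np.linalg.lstsq(np.c_[d1,-d2],o2-o1,rcond=None)[0];print(n,((o1+d1*t[0]+o2+d2*t[1])/2).round(4))
E
python3 c.py
```

```text
[ 0.6032 -0.1232  0.1849] [ 0.22  0.09 -0.04] [0.     0.0001 0.    ] [-0.7 -3.7  4.5] [-0.78  0.42  0.09]
0.978371040723982 0.010955168530270485
near [0.5647 0.1967 0.1536]
far [0.7004 0.1814 0.1708]
[ 0.6032 -0.1232  0.185 ] [ 0.22  0.09 -0.04] [0.     0.0001 0.0001] [-0.5 -4.   4.3] [-0.84  0.45  0.08]
```

Still and level, so I hand in.

```bash
python3 -c "
from workcell import env
env.hand_in(); s=env.get_state(); print(s['clock'],s['tcp_pos'])"
```

```text
the job is handed in; nothing more can be done
the job is handed in; nothing more can be done
```

I pressed the green key and then the blue key. I then slid the board along the riser until its red line lay on the edge. I handed the job in at about 20 s, with the plate still gripped at 60 N and the board held in place.

**Keys:** The fingers went down to the keys' stops. As I lifted off green, the force fell off over about 5 mm the way the key's spring should. On blue I checked only two points, the same stop depth and a 2.7 N spring reading on the way up. The white and yellow keys were not touched.

**Board:**
- **Line:** in the overhead view it was 0.6 to 0.9 mm short of the riser's edge at both ends, and I then nudged it forward 0.5 mm. Squareness was within about 0.6° on the last wrist check, 15 mm before the end.
- **Lip:** its middle measured (0.633, 0.189) m against the tub's centre at (0.636, 0.197) m.
- **Scales and surroundings:** all five scales stayed in place, and the tub did not appear to have moved. I did not measure the other things lying about.
- **Stillness:** over a further second the arm and board did not move beyond noise.

**Doubtful or disagreeing checks:**
- While confirming the keys, the push peaked at 50 N on green and 44 N on blue. It was on the closed fingertips only, but it is above the 40 N limit stated for the arm and gripper body.
- The two lip-corner heights came out at 154 and 171 mm. I put that down to poor corner picks, because the gripper was level to about 0.2° and at the same height as when it took the plate.

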